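Release the latched mode key

ROBOT

A 6-joint arm with a two-finger parallel gripper is mounted at the origin on a cart in front of the work surface, level with it; the furniture and walls round the work are solid. World frame = base frame: x ahead of the robot, y to its left, z up, the work surface at z = 0. Lengths are in m, angles in rad, forces in N, time in s.
With the tool pointing down it reaches from about 0.3 to 0.85 m from the base axis. Payload 5.4 kg.
Tool frame: the origin (TCP) lies at the very end of the fingers, on their centre line; the grasp point (between the pads) lies 19 mm behind it; x points along the fingers, y is the direction in which the jaws open and shut, and the axes are right-handed (so a half turn about x gives the same grasp; the last joint's range is limited). The gripper opens to 85 mm and grips with 20 to 120 N. Pads are 22 mm wide; open, the fingers measure 114 mm over their backs; the gripper's body (76 mm by 85 mm) begins 54 mm behind the grasp point. The pads swing forward as they close: fully open they stand 13 mm farther back than shut.
Start: joints at [0.949, 0.158, 1.597, -0, 1.386, -0.21], TCP at [0.23, 0.527, 0.231] pointing down, gripper open.
Joint ranges: [-2.91, 2.91], [-0.94, 2.29], [0.18, 2.7], [-1.29, 4.43], [0.17, 2.64], [-3, 3]. Speed limits (rad/s): [2.57, 2.57, 3.14, 3.14, 3.14, 3.14].

INTERFACE

Orientations are given as a rotation vector (axis times angle).
In Python, from station import monitor, eyes, workorder, finder gives the robot as it stands. The module is installed in compiled form; this text tells all that it offers.
- The arm moves only by the shell command python3 -m inch 'ROWS' [FORCE]. ROWS is a JSON object of lists of equal length, an entry for each row: "jaw": the finger opening in cm, from 0 to 8.54; "offset": the shift along the tool's x, y, z in cm, a list of three; "delta_rot": the turn, a rotation vector about the tool's x, y, z in rad, a list of three. A call has 1 to 5 rows; each row is the pose to reach, as a shift and turn from the pose commanded when the call began, along the tool's axes at that moment; what a row does not reach only later rows make up. A row lasts 1/12 s, in which the tool goes at most 41.7 mm and 7.16 degrees, less where a joint would pass 70% of its speed; a pose out of reach is approached as far as the arm can. A call with a gripper value outside its range is refused whole. The fingers move at their own pace and stop on an object; FORCE is the grip in N (left out, the last holds). Time passes only in rows, so rows that repeat a pose let the fingers close. It gives the time, the measured TCP pose, the force and the opening at its end, in the units of the state.
- monitor.state(): the state, without advancing time (a new reading comes with each control period).
- eyes.camera(name): name is "side" or "top"; returns (picture, depth): 420x560x3 uint8, blue, green, red; 420x560 float32, m along the optical axis (not along the pixel's ray), 0 where there is no reading.
- eyes.camera_model(name): a dict with "intrinsics" (3x3 intrinsics, pixels), "extrinsics" (4x4, takes a point from world to camera coordinates). Camera axes: x right, y down, z forward; pixel columns grow to the right and rows downward; lengths in m; the calibration is good to about 2 mm. A picture is of the moment at which its call begins. camera_model takes no time and is no camera call.
- workorder.hand_in(): hands the job in, once; it reports no verdict.
Trained networks look in the newest picture that a camera, given by its name, has taken for a name from the list of things; names that differ only in an ending like _2 or _b are one class to them, and where a whole thing is asked for, a point or a joint stands for the part that bears it (a point fixed in the world has none). Each returns a list of dicts, best first, with "p" (0 to 1); they miss things now and then, are a little off and sometimes report something else, mostly with a low value. They report only what shows in the picture. A call takes as long as a camera call.
- finder.boxes_of(camera, query): "rect" ([left, top, right, bottom] in pixels, round what is visible of it).
The state is a dict: "time": time; "joints": joint angles; "dq": joint speeds; "tau": joint torques, N m; "tool_pos": TCP position; "tool_rot": TCP orientation; "ft_force": force on the tool from outside, world axes, zero at the start; "moment": the same for the moment, N m; "opening": opening from 0.0 (shut) to 1.0 (fully open).
Only numpy, scipy, OpenCV 4.12 (cv2) and the standard library are available. Lean on these libraries where they do the work, as an engineer would, in place of code of your own. Each camera call takes 0.05 s, during which the arm holds its last target. There are 200 camera calls.

TASK

One of the four identical keys on the low key box was left latched slightly down. With the fingertips tap each key lightly, one after another from left to right, without tripping any, to feel which one does not give; then press that key firmly all the way down so that it lets go, and let it come fully up. Push the other three keys no more than half-way down, and leave the jar, the bottle and the tin where they stand.

Things in the scene. Friction and masses are not known exactly. Their poses are not given: they have to be found in the camera images.
- key_box: low fixed key box, 88 x 240 x 46 mm, grey case with a bare aluminium deck; origin under its centre on the worktop; its own y runs along the row of four keys to the left as the robot sees it, its x away from the robot, z up. The keys stand along the middle of the deck at 50 mm pitch.
- slot_1 (a point): key place 1 of 4 counted from the left as the robot sees it (from +y): a point on the deck (46 mm above the worktop) on the axis of whichever key is fitted there; a free key's top stands 16 mm above this point
- slot_2 (a point): key place 2 of 4 counted from the left as the robot sees it (from +y): a point on the deck (46 mm above the worktop) on the axis of whichever key is fitted there; a free key's top stands 16 mm above this point
- slot_3 (a point): key place 3 of 4 counted from the left as the robot sees it (from +y): a point on the deck (46 mm above the worktop) on the axis of whichever key is fitted there; a free key's top stands 16 mm above this point
- slot_4 (a point): key place 4 of 4 counted from the left as the robot sees it (from +y): a point on the deck (46 mm above the worktop) on the axis of whichever key is fitted there; a free key's top stands 16 mm above this point
- unit_a: key unit a (key and its flat 36 mm collar), fixed in one of the four places; which unit stands in which place varies. Origin on the deck, on the key's axis. Only its key can be touched; the units are alike outside.
- key_a_top (a point): centre of the flat top of the key of unit a: a grey key, 26 x 26 mm, edges rounded 3 mm; moves with the key. 62 mm above the worktop when up, 59 mm when latched.
- key_a (a joint): how far the key of unit a is down (m): 0 up, 0.008 bottomed. Exactly one of the four keys is latched at about 0.003 at the start. A free key starts to give at about 2 N and then by 1 mm per newton (about 4 N at 2 mm, 8 N at 6 mm, 10 N at the bottom) and springs back up. The latched key does not give at all below about 5 N; pushed on, it lets go at about 0.005 (about 7 N; bottom 10 N) and springs fully up when the finger leaves it.
- unit_b: key unit b (key and its flat 36 mm collar), fixed in one of the four places; which unit stands in which place varies. Origin on the deck, on the key's axis. Only its key can be touched; the units are alike outside.
- key_b_top (a point): centre of the flat top of the key of unit b: a grey key, 26 x 26 mm, edges rounded 3 mm; moves with the key. 62 mm above the worktop when up, 59 mm when latched.
- key_b (a joint): how far the key of unit b is down (m): 0 up, 0.008 bottomed. Exactly one of the four keys is latched at about 0.003 at the start. A free key starts to give at about 2 N and then by 1 mm per newton (about 4 N at 2 mm, 8 N at 6 mm, 10 N at the bottom) and springs back up. The latched key does not give at all below about 5 N; pushed on, it lets go at about 0.005 (about 7 N; bottom 10 N) and springs fully up when the finger leaves it.
- unit_c: key unit c (key and its flat 36 mm collar), fixed in one of the four places; which unit stands in which place varies. Origin on the deck, on the key's axis. Only its key can be touched; the units are alike outside.
- key_c_top (a point): centre of the flat top of the key of unit c: a grey key, 26 x 26 mm, edges rounded 3 mm; moves with the key. 62 mm above the worktop when up, 59 mm when latched.
- key_c (a joint): how far the key of unit c is down (m): 0 up, 0.008 bottomed. Exactly one of the four keys is latched at about 0.003 at the start. A free key starts to give at about 2 N and then by 1 mm per newton (about 4 N at 2 mm, 8 N at 6 mm, 10 N at the bottom) and springs back up. The latched key does not give at all below about 5 N; pushed on, it lets go at about 0.005 (about 7 N; bottom 10 N) and springs fully up when the finger leaves it.
- unit_d: key unit d (key and its flat 36 mm collar), fixed in one of the four places; which unit stands in which place varies. Origin on the deck, on the key's axis. Only its key can be touched; the units are alike outside.
- key_d_top (a point): centre of the flat top of the key of unit d: a grey key, 26 x 26 mm, edges rounded 3 mm; moves with the key. 62 mm above the worktop when up, 59 mm when latched.
- key_d (a joint): how far the key of unit d is down (m): 0 up, 0.008 bottomed. Exactly one of the four keys is latched at about 0.003 at the start. A free key starts to give at about 2 N and then by 1 mm per newton (about 4 N at 2 mm, 8 N at 6 mm, 10 N at the bottom) and springs back up. The latched key does not give at all below about 5 N; pushed on, it lets go at about 0.005 (about 7 N; bottom 10 N) and springs fully up when the finger leaves it.
- jar: loose screw-top jar, 43 mm across, 51 mm high, beside the right end of the box; bystander; origin under its centre
- dropper: loose dropper bottle, 28 mm across, 92 mm high, beside the right end of the box; bystander; origin under its centre
- tin: loose round lidded tin, 52 mm across, 26 mm high, beside the left end of the box; bystander; origin under its centre

How it is judged:
On the way, in this order (a step that is already met when the one before it is completed fails the run):
1. key place 1 (from the left) is touched by the fingers while the latched key is still latched (value of joint key_c above 0.002 m and ((horizontal distance between key_a_top and slot_1 below 0.015 m and contact force between the fingers and unit_a above 0.5 N) or (horizontal distance between key_b_top and slot_1 below 0.015 m and contact force between the fingers and unit_b above 0.5 N) or (horizontal distance between key_c_top and slot_1 below 0.015 m and contact force between the fingers and unit_c above 0.5 N) or (horizontal distance between key_d_top and slot_1 below 0.015 m and contact force between the fingers and unit_d above 0.5 N))).
2. key place 2 (from the left) is touched by the fingers while the latched key is still latched (value of joint key_c above 0.002 m and ((horizontal distance between key_a_top and slot_2 below 0.015 m and contact force between the fingers and unit_a above 0.5 N) or (horizontal distance between key_b_top and slot_2 below 0.015 m and contact force between the fingers and unit_b above 0.5 N) or (horizontal distance between key_c_top and slot_2 below 0.015 m and contact force between the fingers and unit_c above 0.5 N) or (horizontal distance between key_d_top and slot_2 below 0.015 m and contact force between the fingers and unit_d above 0.5 N))).
3. key place 3 (from the left) is touched by the fingers while the latched key is still latched (value of joint key_c above 0.002 m and ((horizontal distance between key_a_top and slot_3 below 0.015 m and contact force between the fingers and unit_a above 0.5 N) or (horizontal distance between key_b_top and slot_3 below 0.015 m and contact force between the fingers and unit_b above 0.5 N) or (horizontal distance between key_c_top and slot_3 below 0.015 m and contact force between the fingers and unit_c above 0.5 N) or (horizontal distance between key_d_top and slot_3 below 0.015 m and contact force between the fingers and unit_d above 0.5 N))).
4. key place 4 (from the left) is touched by the fingers while the latched key is still latched (value of joint key_c above 0.002 m and ((horizontal distance between key_a_top and slot_4 below 0.015 m and contact force between the fingers and unit_a above 0.5 N) or (horizontal distance between key_b_top and slot_4 below 0.015 m and contact force between the fingers and unit_b above 0.5 N) or (horizontal distance between key_c_top and slot_4 below 0.015 m and contact force between the fingers and unit_c above 0.5 N) or (horizontal distance between key_d_top and slot_4 below 0.015 m and contact force between the fingers and unit_d above 0.5 N))).
5. the latched key is pressed past its release point (value of joint key_c above 0.0055 m).
At the end, for the whole second after the job is handed in: all four keys are up (each less than 1.2 mm down); jar, bottle and tin are within 10 mm of where they stood (value of joint each of key_a, key_b, key_c, key_d below 0.0012 m and distance of each of jar, dropper, tin from where it was at the start of the episode below 0.01 m); the robot touches nothing.
It fails at once if a key that was not latched is pushed more than 6 mm down (value of joint any of key_a, key_b, key_d above 0.006 m).
It fails at once if a bystander is moved by more than 10 mm, lifted or tipped (distance of any of jar, dropper, tin from where it was at the start of the episode above 0.01 m or angle between any of jar, dropper, tin's own z axis and vertical above 0.3 rad).
It also fails if it takes over 48 s, if anything falls off the work surface, if the arm or the gripper's body presses on something with over 40 N, if the wrist force passes 120 N, or if a joint passes its speed limit or range.

## Working session

There is one attempt and no reset: what is moved stays moved. The work goes in short steps, Python scripts to look and compute and a shell command to move; the robot and the scene stay as the last step left them, time stands still between calls to the robot, and variables do not carry over. Pictures are saved under pics/ and viewed, about 8 in all and at most 12, crops included, and the job is handed in when it is done.

```bash
mkdir -p pics; python3 - <<'E'
from station import monitor, eyes, workorder, finder
import cv2,numpy as np
s=monitor.state()
for k,v in s.items(): print(k,np.round(v,4))
ims=[]
for n in("top","side"):
    p,d=eyes.camera(n); np.savez(f"pics/{n}0.npz",p=p,d=d); cv2.imwrite(f"pics/{n}0.png",p)
    m=eyes.camera_model(n); print(n,m)
    for q in("key_box","unit_a","key_a_top","jar","dropper","tin"):
        print(q,[(np.round(r["rect"]).tolist(),round(r["p"],2)) for r in finder.boxes_of(n,q)[:6]])
E
```

```text
time 0.0
joints [ 0.9489  0.1591  1.5982  0.      1.3862 -0.2101]
dq [ 0.0005  0.0006  0.0018 -0.0009 -0.001  -0.0024]
tau [ 1.00000e-04 -3.95998e+01 -3.31432e+01 -2.00000e-04  8.20000e-03
 -0.00000e+00]
tool_pos [0.2298 0.5264 0.2303]
tool_rot [ 0.3217  1.5474 -0.3244]
ft_force [-0.3008 -0.2771 -0.4239]
moment [ 0.0388 -0.0014 -0.0716]
opening 0.9977
top {'intrinsics': array([[450.59991342,   0.        , 281.00812101],
       [  0.        , 450.59991342, 214.53766453],
       [  0.        ,   0.        ,   1.        ]]), 'extrinsics': array([[ 0.0273626 , -0.99960253, -0.00678701, -0.11356787],
       [-0.99007329, -0.02616413, -0.13809529,  0.4761787 ],
       [ 0.13786283,  0.01049829, -0.99039569,  0.84914748],
       [ 0.        ,  0.        ,  0.        ,  1.        ]])}
key_box [([199.0, 190.0, 326.0, 255.0], 0.65), ([238.0, 211.0, 260.0, 232.0], 0.59)]
unit_a [([267.0, 212.0, 282.0, 237.0], 0.91), ([241.0, 210.0, 255.0, 233.0], 0.85), ([289.0, 217.0, 313.0, 243.0], 0.84), ([212.0, 209.0, 233.0, 229.0], 0.74)]
key_a_top [([266.0, 218.0, 281.0, 231.0], 0.59)]
jar [([336.0, 229.
[... 353 characters left out ...]
     [  0.        ,   0.        ,   1.        ]]), 'extrinsics': array([[ 0.9890857 , -0.14588215,  0.02068517, -0.48284873],
       [-0.03817233, -0.38930488, -0.92031765,  0.0298018 ],
       [ 0.14231076,  0.90948343, -0.39062455,  1.03472056],
       [ 0.        ,  0.        ,  0.        ,  1.        ]])}
key_box [([242.0, 190.0, 292.0, 262.0], 0.77)]
unit_a [([254.0, 218.0, 276.0, 233.0], 0.66), ([261.0, 189.0, 277.0, 201.0], 0.52), ([257.0, 198.0, 274.0, 212.0], 0.51), ([256.0, 205.0, 277.0, 221.0], 0.46)]
key_a_top [([260.0, 206.0, 275.0, 218.0], 0.71), ([258.0, 222.0, 271.0, 233.0], 0.2)]
jar [([256.0, 245.0, 277.0, 279.0], 0.91)]
dropper [([247.0, 240.0, 263.0, 301.0], 0.62)]
tin []
```

View pics/top0.png

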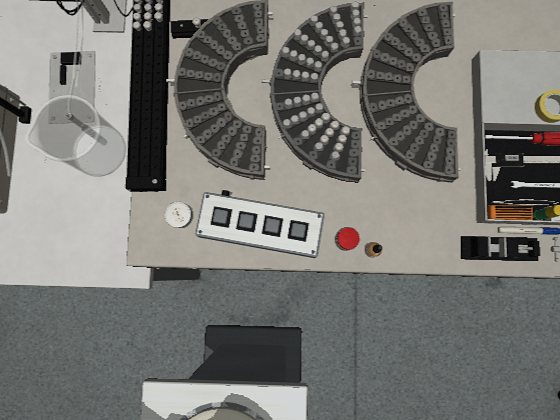

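View pics/side0.png

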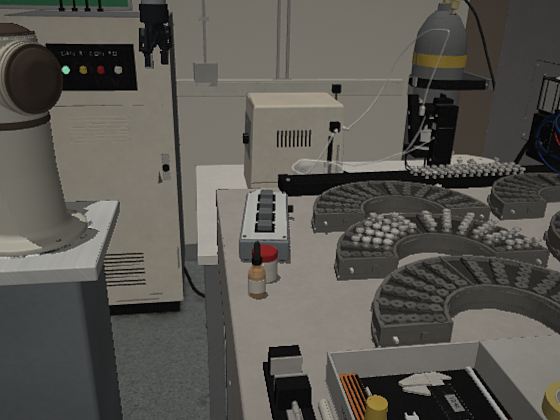

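Top view: the four keys at about (221,217), (247,222), (272,226), (298,231), tin at (178,214), jar at (347,238), and the dropper at (373,249). The side view shows the same row with the jar and dropper in front.

```bash
cat > h.py <<'E'
import numpy as np,cv2
from scipy.spatial.transform import Rotation as R
from station import eyes,monitor
def ray(n,u,v,z):
    m=eyes.camera_model(n);K,T=m["intrinsics"],m["extrinsics"]
    Ri,t=T[:3,:3],T[:3,3];c=-Ri.T@t;d=Ri.T@np.linalg.inv(K)@np.array([u,v,1.])
    return c+d*(z-c[2])/d[2]
def go(p,yaw=None):
    s=monitor.state();M=R.from_rotvec(s["tool_rot"])
    print("offset cm",np.round(M.inv().apply(np.array(p)-s["tool_pos"])*100,2))
    if yaw is not None: # tool x down, tool y horizontal at yaw
        x=np.array([0,0,-1.]);y=np.array([np.cos(yaw),np.sin(yaw),0]);
        D=M.inv()*R.from_matrix(np.c_[x,y,np.cross(x,y)]);print("rot",np.round(D.as_rotvec(),3))
E
python3 - <<'E'
from h import *
f=np.load("pics/top0.npz");p,d=f["p"],f["d"]
print(np.round(R.from_rotvec(monitor.state()["tool_rot"]).as_matrix(),3))
g=cv2.cvtColor(p,cv2.COLOR_BGR2GRAY)
P=[]
for u,v in((221,217),(247,222),(272,226),(298,231)):
    # dark outline+key = collar, against white deck
    w=g[v-14:v+15,u-14:u+15];m=(w<150).astype(np.uint8)
    n,l,st,c=cv2.connectedComponentsWithStats(m); i=l[14,14]; 
    cu,cv_=c[i]+[u-14,v-14]; print(st[i],cu,cv_,d[v-2:v+3,u-2:u+3].mean().round(4))
    P.append(ray("top",cu,cv_,0.050))
P=np.array(P);print(P.round(4))
print(np.diff(P,axis=0).round(4), np.linalg.norm(P[3]-P[0]))
a=P[0]-P[3];a/=np.linalg.norm(a);yaw=np.arctan2(a[1],a[0]);print(a,yaw)
S=P.mean(0)+np.outer([.075,.025,-.025,-.075],a);print(S.round(4))
cv2.imwrite("pics/crop.png",cv2.resize(p[170:275,150:400],None,fx=3,fy=3,interpolation=cv2.INTER_CUBIC))
for y in (yaw,yaw+np.pi/2,yaw-np.pi/2,yaw-np.pi): go([*S[0][:2],.10],y)
E
```

```text
[[ 0.     0.4    0.916]
 [ 0.     0.916 -0.4  ]
 [-1.     0.    -0.   ]]
[  4   3  21  22 353] 220.93484419263456 216.53541076487252 0.852
[  3   3  22  21 353] 246.342776203966 221.09348441926346 0.8502
[  4   3  21  22 355] 272.0056338028169 225.66760563380282 0.8488
[  4   3  21  22 357] 297.7787114845938 230.3109243697479 0.8159
[[ 0.4697  0.0142  0.05  ]
 [ 0.4622 -0.0349  0.05  ]
 [ 0.4547 -0.0843  0.05  ]
 [ 0.4471 -0.1337  0.05  ]]
[[-0.0075 -0.0491  0.    ]
 [-0.0075 -0.0494  0.    ]
 [-0.0076 -0.0494  0.    ]] 0.1496583866409241
[0.15114732 0.98851125 0.        ] 1.4190675003881987
[[ 0.4698  0.0145  0.05  ]
 [ 0.4622 -0.035   0.05  ]
 [ 0.4547 -0.0844  0.05  ]
 [ 0.4471 -0.1338  0.05  ]]
offset cm [ 13.13 -37.37  42.47]
rot [-0.26  0.   -0.  ]
offset cm [ 13.13 -37.37  42.47]
rot [-1.831  0.    -0.   ]
offset cm [ 13.13 -37.37  42.47]
rot [ 1.311 -0.    -0.   ]
offset cm [ 13.13 -37.37  42.47]
rot [ 2.881 -0.    -0.   ]
```

View pics/crop.png

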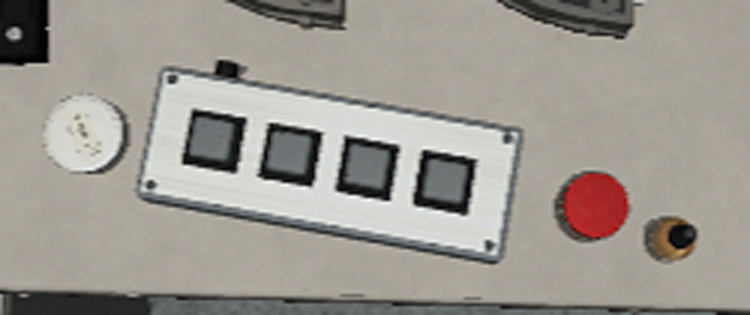

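Crop: deck clean, all four keys well segmented (collars at about (221,216.5), (246,221), (272,226), (298,230) in full-frame pixels); the pitch comes out at 49.9 mm. Moving out at height, closing the jaws.

```bash
python3 -m inch '{"jaw":[0,0,0,0,0],"offset":[[0,-2.6,2.9],[0,-5.2,5.9],[0,-7.8,8.9],[0,-10.4,11.8],[0,-13,14.8]],"delta_rot":[[0,0,0],[0,0,0],[0,0,0],[0,0,0],[0,0,0]]}' 20
python3 -m inch '{"jaw":[0,0,0,0,0],"offset":[[0,-2.6,2.9],[0,-5.2,5.9],[0,-7.8,8.9],[0,-10.4,11.8],[0,-13,14.8]],"delta_rot":[[0,0,0],[0,0,0],[0,0,0],[0,0,0],[0,0,0]]}'
python3 -m inch '{"jaw":[0,0,0,0,0],"offset":[[0,-2.6,2.9],[0,-5.2,5.9],[0,-7.8,8.9],[0,-10.4,11.8],[0,-11.3,12.8]],"delta_rot":[[-0.1,0,0],[-0.2,0,0],[-0.26,0,0],[-0.26,0,0],[-0.26,0,0]]}'
python3 -c "
from h import *
go([.4698,.0145,.10],1.419)"
```

```text
time: 1.12
tool_pos: [0.314, 0.347, 0.2314]
tool_rot: [0.323, 1.546, -0.322]
ft_force: [-0.2, 0.5, 0.5]
opening: 0.299
time: 1.53
tool_pos: [0.3978, 0.1684, 0.2316]
tool_rot: [0.323, 1.546, -0.322]
ft_force: [-0.1, 0.3, -0.3]
opening: -0.003
time: 1.95
tool_pos: [0.471, 0.0111, 0.2317]
tool_rot: [0.121, 1.566, -0.124]
ft_force: [-0.3, 0.4, -0.4]
opening: 0.002
offset cm [13.17  0.34 -0.19]
rot [-0.004  0.002  0.002]
```

```bash
python3 -m inch '{"jaw":[0,0,0,0,0],"offset":[[4,0.3,-0.2],[8,0.3,-0.2],[12,0.3,-0.2],[15.2,0.3,-0.2],[15.2,0.3,-0.2]],"delta_rot":[[0,0,0],[0,0,0],[0,0,0],[0,0,0],[0,0,0]]}'
python3 - <<'E'
from h import *
go([.4698,.0145,.07],1.419)
p,_=eyes.camera("top");q,_=eyes.camera("side")
a=cv2.resize(p[160:275,150:350],(800,460),interpolation=cv2.INTER_CUBIC)
b=cv2.resize(q[150:270,200:340],(460,394),interpolation=cv2.INTER_CUBIC)
cv2.imwrite("pics/t1.png",a);cv2.imwrite("pics/s1.png",b)
E
```

```text
time: 2.37
tool_pos: [0.462, 0.0202, 0.0728]
tool_rot: [0.121, 1.581, -0.118]
ft_force: [-0.9, 0.5, -1.2]
opening: -0.003
offset cm [ 0.27 -0.45  0.87]
rot [-0.    -0.014 -0.001]
```

View pics/s1.png

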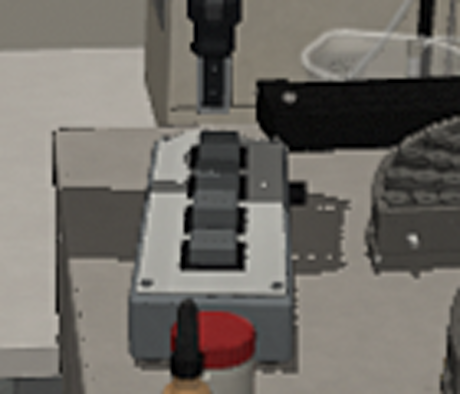

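View pics/t1.png

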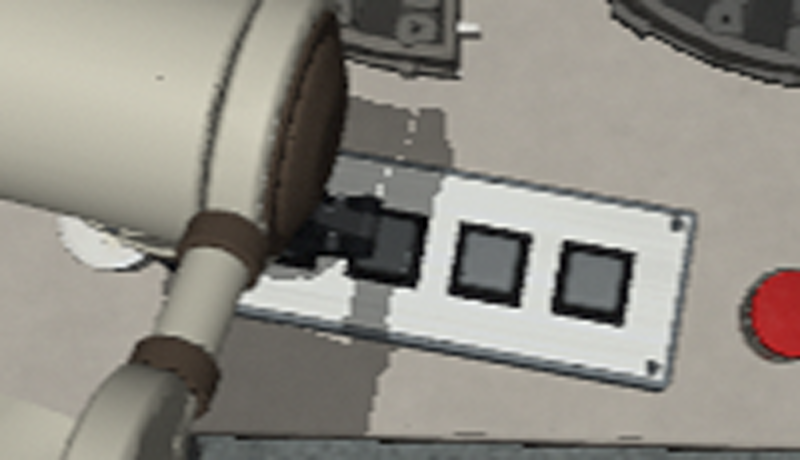

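The side picture shows the shut fingers still clear above key 1 (about (215,110) in the crop). The top one shows the hand over the left end. The pose is 9 mm off, so I'll check whether it was still settling.

```bash
python3 -m inch '{"jaw":[0,0],"offset":[[0,0,0],[0,0,0]],"delta_rot":[[0,0,0],[0,0,0]]}'
python3 - <<'E'
from h import *
go([.4698,.0145,.07],1.419)
E
```

```text
time: 2.63
tool_pos: [0.4703, 0.0183, 0.0822]
tool_rot: [0.118, 1.562, -0.12]
ft_force: [0.1, -0.1, -0.1]
opening: 0.0
offset cm [ 1.22 -0.38  0.  ]
rot [0.    0.006 0.   ]
```

```bash
python3 -m inch '{"jaw":[0,0,0,0,0],"offset":[[0.5,-0.2,0],[1.2,-0.4,0],[1.5,-0.4,0],[1.5,-0.4,0],[1.5,-0.4,0]],"delta_rot":[[0,0,0],[0,0,0],[0,0,0],[0,0,0],[0,0,0]]}'
python3 -m inch '{"jaw":[0,0],"offset":[[0.2,0,0],[0.2,0,0]],"delta_rot":[[0,0,0],[0,0,0]]}'
python3 -m inch '{"jaw":[0,0],"offset":[[0.1,0,0],[0.1,0,0]],"delta_rot":[[0,0,0],[0,0,0]]}'
```

```text
time: 3.05
tool_pos: [0.467, 0.0147, 0.064]
tool_rot: [0.119, 1.568, -0.119]
ft_force: [-0.5, -0.2, -0.1]
opening: -0.003
time: 3.22
tool_pos: [0.4672, 0.0147, 0.0621]
tool_rot: [0.119, 1.568, -0.119]
ft_force: [0.4, 0.2, 0.1]
opening: 0.004
time: 3.38
tool_pos: [0.4673, 0.0147, 0.0614]
tool_rot: [0.119, 1.568, -0.119]
ft_force: [-0.6, 1.0, 2.4]
opening: -0.001
```

```bash
python3 -m inch '{"jaw":[0,0],"offset":[[0.1,0,0],[0.1,0,0]],"delta_rot":[[0,0,0],[0,0,0]]}'
python3 -m inch '{"jaw":[0,0],"offset":[[0.05,0,0],[0.05,0,0]],"delta_rot":[[0,0,0],[0,0,0]]}'
python3 -m inch '{"jaw":[0,0,0],"offset":[[-1,0,0],[-1.2,0,0],[-1.2,0,0]],"delta_rot":[[0,0,0],[0,0,0],[0,0,0]]}'
python3 -m inch '{"jaw":[0,0,0,0,0],"offset":[[0,-1.7,0],[0,-3.4,0],[0,-5,0],[0,-5,0],[0,-5,0]],"delta_rot":[[0,0,0],[0,0,0],[0,0,0],[0,0,0],[0,0,0]]}'
python3 -c "
from h import *
go([.4622,-.035,.0645],1.419)"
```

```text
time: 3.55
tool_pos: [0.4673, 0.0147, 0.0604]
tool_rot: [0.119, 1.567, -0.119]
ft_force: [-1.7, -0.1, 3.4]
opening: -0.003
time: 3.72
tool_pos: [0.4673, 0.0147, 0.0599]
tool_rot: [0.119, 1.567, -0.119]
ft_force: [-1.8, 0.2, 4.6]
opening: -0.0
time: 3.97
tool_pos: [0.4682, 0.0145, 0.0729]
tool_rot: [0.119, 1.565, -0.119]
ft_force: [0.1, -0.4, -0.1]
opening: -0.003
time: 4.38
tool_pos: [0.4597, -0.035, 0.0718]
tool_rot: [0.121, 1.567, -0.12]
ft_force: [0.7, -1.3, -0.3]
opening: -0.001
offset cm [0.73 0.04 0.25]
rot [-0.002  0.    -0.   ]
```

Key 1 gave about 2 mm at about 4 N, so it is free. Next is key 2.

```bash
python3 -m inch '{"jaw":[0,0,0,0],"offset":[[0.4,0,0.2],[0.8,0,0.2],[0.8,0,0.2],[0.8,0,0.2]],"delta_rot":[[0,0,0],[0,0,0],[0,0,0],[0,0,0]]}'
python3 -m inch '{"jaw":[0,0],"offset":[[0.2,0,0],[0.2,0,0]],"delta_rot":[[0,0,0],[0,0,0]]}'
python3 -m inch '{"jaw":[0,0],"offset":[[0.1,0,0],[0.1,0,0]],"delta_rot":[[0,0,0],[0,0,0]]}'
```

```text
time: 4.72
tool_pos: [0.4613, -0.0343, 0.0632]
tool_rot: [0.119, 1.569, -0.118]
ft_force: [0.1, -0.2, -0.6]
opening: 0.004
time: 4.88
tool_pos: [0.4619, -0.0347, 0.0618]
tool_rot: [0.119, 1.567, -0.119]
ft_force: [-0.1, 1.3, 2.7]
opening: 0.003
time: 5.05
tool_pos: [0.4619, -0.0348, 0.061]
tool_rot: [0.12, 1.567, -0.119]
ft_force: [-0.1, 1.8, 2.5]
opening: -0.003
```

```bash
python3 -m inch '{"jaw":[0,0],"offset":[[0.1,0,0],[0.1,0,0]],"delta_rot":[[0,0,0],[0,0,0]]}'
python3 -m inch '{"jaw":[0,0,0],"offset":[[-1,0,0],[-1.2,0,0],[-1.2,0,0]],"delta_rot":[[0,0,0],[0,0,0],[0,0,0]]}'
python3 -m inch '{"jaw":[0,0,0,0,0],"offset":[[0,-1.7,0],[0,-3.4,0],[0,-5,0],[0,-5,0],[0,-5,0]],"delta_rot":[[0,0,0],[0,0,0],[0,0,0],[0,0,0],[0,0,0]]}'
python3 -m inch '{"jaw":[0,0,0,0],"offset":[[0.4,0,0],[0.8,0,0],[0.8,0,0],[0.8,0,0]],"delta_rot":[[0,0,0],[0,0,0],[0,0,0],[0,0,0]]}'
python3 -c "
from h import *
go([.4547,-.0844,.0625],1.419)"
```

```text
time: 5.22
tool_pos: [0.4619, -0.0348, 0.06]
tool_rot: [0.12, 1.567, -0.119]
ft_force: [-0.2, 3.0, 4.0]
opening: 0.003
time: 5.47
tool_pos: [0.4624, -0.0355, 0.0728]
tool_rot: [0.118, 1.566, -0.12]
ft_force: [-0.1, -0.4, 0.9]
opening: 0.002
time: 5.88
tool_pos: [0.454, -0.0849, 0.0718]
tool_rot: [0.121, 1.568, -0.12]
ft_force: [-0.4, 0.2, 0.0]
opening: 0.002
time: 6.22
tool_pos: [0.4537, -0.0837, 0.0632]
tool_rot: [0.119, 1.569, -0.118]
ft_force: [0.1, 0.9, -0.4]
opening: -0.005
offset cm [ 0.07 -0.05  0.11]
rot [ 0.001 -0.001 -0.   ]
```

Key 2 is also free (2 mm at about 4 N). Next is key 3.

```bash
python3 -m inch '{"jaw":[0,0],"offset":[[0.2,0,0],[0.2,0,0]],"delta_rot":[[0,0,0],[0,0,0]]}'
python3 -m inch '{"jaw":[0,0],"offset":[[0.1,0,0],[0.1,0,0]],"delta_rot":[[0,0,0],[0,0,0]]}'
```

```text
time: 6.38
tool_pos: [0.4543, -0.0842, 0.0618]
tool_rot: [0.119, 1.567, -0.119]
ft_force: [0.2, 0.8, 2.4]
opening: 0.003
time: 6.55
tool_pos: [0.4543, -0.0842, 0.0609]
tool_rot: [0.12, 1.567, -0.119]
ft_force: [-1.5, 2.1, 3.8]
opening: -0.0
```

```bash
python3 -m inch '{"jaw":[0,0],"offset":[[0.1,0,0],[0.1,0,0]],"delta_rot":[[0,0,0],[0,0,0]]}'
python3 -m inch '{"jaw":[0,0,0],"offset":[[-1,0,0],[-1.2,0,0],[-1.2,0,0]],"delta_rot":[[0,0,0],[0,0,0],[0,0,0]]}'
python3 -m inch '{"jaw":[0,0,0,0,0],"offset":[[0,-1.7,0],[0,-3.4,0],[0,-5,0],[0,-5,0],[0,-5,0]],"delta_rot":[[0,0,0],[0,0,0],[0,0,0],[0,0,0],[0,0,0]]}'
python3 -m inch '{"jaw":[0,0,0,0],"offset":[[0.4,0,0],[0.8,0,0],[0.8,0,0],[0.8,0,0]],"delta_rot":[[0,0,0],[0,0,0],[0,0,0],[0,0,0]]}'
python3 -m inch '{"jaw":[0,0],"offset":[[0.2,0,0],[0.2,0,0]],"delta_rot":[[0,0,0],[0,0,0]]}'
python3 -c "
from h import *
go([.4471,-.1338,.0615],1.419)"
```

```text
time: 6.72
tool_pos: [0.4544, -0.0843, 0.06]
tool_rot: [0.12, 1.567, -0.119]
ft_force: [0.8, 2.3, 4.0]
opening: -0.001
time: 6.97
tool_pos: [0.4548, -0.085, 0.0728]
tool_rot: [0.118, 1.566, -0.12]
ft_force: [0.9, 0.3, 0.4]
opening: -0.003
time: 7.38
tool_pos: [0.4464, -0.1343, 0.0717]
tool_rot: [0.121, 1.568, -0.12]
ft_force: [0.5, 0.6, 0.8]
opening: 0.002
time: 7.72
tool_pos: [0.4462, -0.1331, 0.0632]
tool_rot: [0.119, 1.569, -0.118]
ft_force: [-0.4, 0.6, 0.5]
opening: 0.0
time: 7.88
tool_pos: [0.4465, -0.1336, 0.0615]
tool_rot: [0.119, 1.568, -0.119]
ft_force: [0.2, -0.5, 0.4]
opening: 0.003
offset cm [ 0.   -0.01  0.06]
rot [ 0. -0. -0.]
```

No force at 61.5 mm on key 4, where the others read 2.4 N or more; I'll feel further in small steps.

```bash
for i in 1 2; do python3 -m inch '{"jaw":[0,0],"offset":[[0.1,0,0],[0.1,0,0]],"delta_rot":[[0,0,0],[0,0,0]]}'; done
for i in 1 2; do python3 -m inch '{"jaw":[0,0],"offset":[[0.03,0,0],[0.03,0,0]],"delta_rot":[[0,0,0],[0,0,0]]}'; done
```

```text
time: 8.05
tool_pos: [0.4465, -0.1338, 0.0607]
tool_rot: [0.119, 1.568, -0.119]
ft_force: [0.1, -0.5, -0.1]
opening: -0.003
time: 8.22
tool_pos: [0.4465, -0.1339, 0.0597]
tool_rot: [0.119, 1.568, -0.119]
ft_force: [-0.3, -0.4, -0.6]
opening: -0.005
time: 8.38
tool_pos: [0.4466, -0.1339, 0.0595]
tool_rot: [0.119, 1.568, -0.119]
ft_force: [0.4, 0.9, 1.0]
opening: -0.001
time: 8.55
tool_pos: [0.4466, -0.1339, 0.0592]
tool_rot: [0.119, 1.568, -0.119]
ft_force: [-0.4, 0.3, 0.4]
opening: -0.001
```

```bash
python3 -m inch '{"jaw":[0,0],"offset":[[0.03,0,0],[0.03,0,0]],"delta_rot":[[0,0,0],[0,0,0]]}'; python3 -m inch '{"jaw":[0,0],"offset":[[0.02,0,0],[0.02,0,0]],"delta_rot":[[0,0,0],[0,0,0]]}'
```

```text
time: 8.72
tool_pos: [0.4466, -0.1339, 0.0591]
tool_rot: [0.119, 1.568, -0.119]
ft_force: [-2.2, 0.4, 2.8]
opening: -0.001
time: 8.88
tool_pos: [0.4466, -0.1339, 0.059]
tool_rot: [0.119, 1.568, -0.119]
ft_force: [-1.8, 0.4, 4.9]
opening: 0.003
```

Key 4 sits 3 mm low and is stiff: about 4.9 N with only about 0.1 mm of movement. It is the latched one, so I'll press it through and lift off.

```bash
python3 -m inch '{"jaw":[0,0,0,0,0],"offset":[[0.15,0,0],[0.3,0,0],[0.45,0,0],[0.53,0,0],[0.53,0,0]],"delta_rot":[[0,0,0],[0,0,0],[0,0,0],[0,0,0],[0,0,0]]}'
python3 -m inch '{"jaw":[0,0],"offset":[[0,0,0],[0,0,0]],"delta_rot":[[0,0,0],[0,0,0]]}'
```

```text
time: 9.3
tool_pos: [0.4467, -0.1339, 0.0541]
tool_rot: [0.119, 1.568, -0.119]
ft_force: [-3.0, 1.8, 9.3]
opening: 0.0
time: 9.47
tool_pos: [0.4466, -0.1339, 0.0542]
tool_rot: [0.119, 1.568, -0.119]
ft_force: [-4.5, 1.4, 10.0]
opening: -0.003
```

```bash
python3 -m inch '{"jaw":[0,0,0,0],"offset":[[-0.3,0,0],[-0.65,0,0],[-0.65,0,0],[-0.65,0,0]],"delta_rot":[[0,0,0],[0,0,0],[0,0,0],[0,0,0]]}'
python3 -m inch '{"jaw":[0,0,0,0,0],"offset":[[-3,0,0],[-6,0,0],[-9,0,0],[-12,0,0],[-15,0,0]],"delta_rot":[[0,0,0],[0,0,0],[0,0,0],[0,0,0],[0,0,0]]}'
python3 -m inch '{"jaw":[0,0,0,0,0],"offset":[[0,4,0],[0,8,0],[0,12,0],[0,16,0],[0,20,0]],"delta_rot":[[0,0,0],[0,0,0],[0,0,0],[0,0,0],[0,0,0]]}'
python3 -m inch '{"jaw":[0,0,0,0,0],"offset":[[0,4,0],[0,8,0],[0,12,0],[0,16,0],[0,16,0]],"delta_rot":[[0,0,0],[0,0,0],[0,0,0],[0,0,0],[0,0,0]]}'
python3 - <<'E'
from h import *
p,d=eyes.camera("top");q,_=eyes.camera("side")
o=np.load("pics/top0.npz")
for n,u,v in(("k1",221,217),("k2",246,221),("k3",272,226),("k4",298,230),("tin",178,214),("jar",347,238),("drop",373,249)):
    s=np.s_[v-3:v+4,u-3:u+4];print(n,"depth now-before mm",round(1000*float(np.median(d[s])-np.median(o["d"][s])),1))
for q_ in("jar","dropper","tin"):
    from station import finder
    print(q_,[(np.round(r["rect"]).tolist(),round(r["p"],2)) for r in finder.boxes_of("top",q_)[:2]])
a=cv2.resize(p[160:275,150:400],(800,368),interpolation=cv2.INTER_CUBIC);cv2.imwrite("pics/t2.png",a)
E
```

```text
time: 9.8
tool_pos: [0.447, -0.134, 0.0602]
tool_rot: [0.119, 1.567, -0.119]
ft_force: [-0.0, 0.3, 3.9]
opening: 0.003
time: 10.22
tool_pos: [0.4463, -0.1337, 0.2107]
tool_rot: [0.119, 1.568, -0.119]
ft_force: [0.9, 0.1, -0.7]
opening: 0.002
time: 10.63
tool_pos: [0.4768, 0.0656, 0.2095]
tool_rot: [0.12, 1.567, -0.12]
ft_force: [0.3, -0.9, 0.2]
opening: 0.001
time: 11.05
tool_pos: [0.5006, 0.228, 0.209]
tool_rot: [0.117, 1.568, -0.112]
ft_force: [0.0, -0.4, -0.5]
opening: -0.001
k1 depth now-before mm -0.6
k2 depth now-before mm 0.4
k3 depth now-before mm -0.2
k4 depth now-before mm -3.2
tin depth now-before mm 0.7
jar depth now-before mm 0.1
drop depth now-before mm -0.7
jar [([336.0, 226.0, 363.0, 252.0], 0.61)]
dropper [([366.0, 245.0, 384.0, 258.0], 0.58)]
tin [([165.0, 204.0, 194.0, 230.0], 0.79), ([293.0, 224.0, 306.0, 238.0], 0.32)]
```

View pics/t2.png

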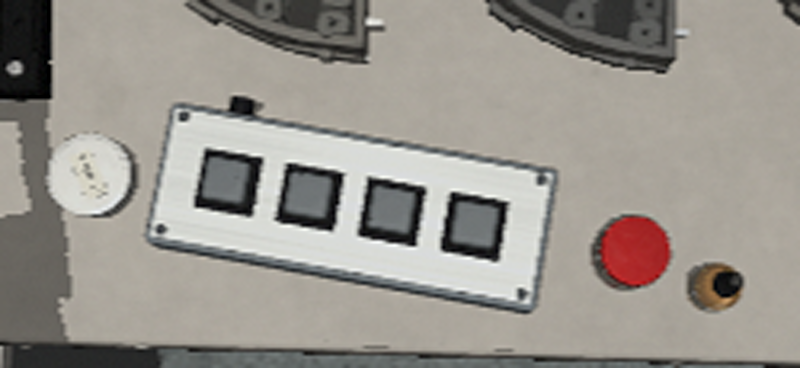

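The picture shows all four keys, and the tin (90,173), jar (632,250) and dropper (717,285) in place. The top of key 4 now stands 3.2 mm higher than at the start.

```bash
python3 -c "
from station import workorder; print(workorder.hand_in())"
```

```text
the job is handed in; nothing more can be done
None
```

I found the latched key in place 4, pressed it until it let go, and handed the job in after about 11 s of robot time. The hand-in gave no verdict.

- **Tapping:** I tapped the keys from left to right with shut fingers. Keys 1, 2 and 3 each gave about 2 mm at about 4 N and were pushed no further. Key 4 sat 3 mm low and held firm at about 5 N.
- **Release:** I pressed key 4 to the bottom, about 8 mm down at 10 N. It followed the finger back up, still pushing 3.9 N at 60.2 mm, as a free key does.
- **Last checks:** The top camera's depth shows key 4 now 3.2 mm higher than at the start, and keys 1–3 within 0.6 mm of where they were. The jar, bottle and tin show no visible shift, and the arm is parked clear at z = 0.21 m.
- **Disagreements:** None in the final checks. The network first mistook key 4 for the dropper, which I spotted against the picture. The first approach overshot by about 9 mm while the arm settled, still clear of the keys, and I corrected it before tapping.

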